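# Sort the painted track bolts into their cups

### The arm

A 6-joint arm with a two-finger parallel gripper is mounted at the origin on the work surface. World frame = base frame: x ahead of the robot, y to its left, z up, the work surface at z = 0. Lengths are in m, angles in rad, forces in N, time in s.
With the tool pointing down it reaches from about 0.325 to 1 m from the base axis. Payload 5.1 kg.
Tool frame: the origin (TCP) lies midway between the tips of the shut fingers; the grasp point (between the pads) lies grip_point_offset behind it (grip_point_offset is the distance from the TCP to the grasp point, in m); z points along the fingers, y is the line along which they close (so a half turn about z gives the same grasp; the last joint's range is limited). The gripper opens to 85 mm and grips with 20 to 120 N. Pads are 22 mm wide; open, the fingers measure 114 mm over their backs; the gripper's body (76 mm by 85 mm) begins 54 mm behind the grasp point. The pads swing forward as they close: fully open they stand 13 mm farther back than shut.
Start: joints at [1.088, 0.124, 1.65, -0, 1.367, -0.083], TCP at [0.253, 0.599, 0.195] pointing down, gripper open.
Joint ranges: [-2.61, 2.61], [-1.02, 2.33], [0.03, 2.71], [-1.35, 4.49], [0.32, 2.68], [-2.91, 2.91]. Speed limits (rad/s): [2.57, 2.57, 3.14, 3.14, 3.14, 3.14].

### API

Orientations are given as a unit quaternion [w, x, y, z].
In Python, from bench import get_state, capture, hand_in, grip_point_offset gives the robot as it stands. The module is installed in compiled form; this text tells all that it offers.
- The arm moves only by the tool play_rows, never from a script. Its argument "motion" is text: rows parted by semicolons, each of 4 numbers parted by spaces: the shift along the tool's x, y, z in m, then the turn about the tool's z in rad. In form: tx ty tz turn; .... A call has 1 to 20 rows; each row is the pose to reach, as a shift and turn from the pose commanded when the call began, along the tool's axes at that moment; what a row does not reach only later rows make up. A row lasts 1/10 s, in which the tool goes at most 50 mm and 8.59 degrees, less where a joint would pass 70% of its speed; a pose out of reach is approached as far as the arm can. A call with a gripper value outside its range is refused whole. "fingers" is the gripper command: -1 is fully open, 1 is shut, values between are in proportion, set as the call begins (left out, the last holds). The fingers move at their own pace and stop on an object; "grip_force" is the grip in N (left out, the last holds). Time passes only in rows, so rows that repeat a pose let the fingers close. It gives the time, the measured TCP pose, the force, the opening and the grip force at its end, in the units of the state.
- get_state(): the state, without advancing time (a new reading comes with each control period).
- capture(name): name is "side" or "top" or "wrist"; returns a dict with "color" (480x640x3 uint8, red, green, blue), "fx", "fy", "cx", "cy" (pixels), "eye" and "rotation" of the camera in the world. Camera axes: x right, y up, looking along -z (the intrinsics and any distortion apply to the point x, -y, -z); pixel columns grow to the right and rows downward; lengths in m; the calibration is good to about 2 mm. A picture is of the moment at which its call begins. There is no depth.
- hand_in(): hands the job in; it is judged then, once.
The state is a dict: "time": time; "qpos": joint angles; "qvel": joint speeds; "effort": joint torques, N m; "tool_pos": TCP position; "tcp_rot": TCP orientation; "contact_force": force on the tool from outside, world axes, zero at the start; "torque": the same for the moment, N m; "width": opening from 0.0 (shut) to 1.0 (fully open); "grasp_force": force on a finger pad.
Only numpy, scipy, OpenCV 4.12 (cv2) and the standard library are available. Lean on these libraries where they do the work, as an engineer would, in place of code of your own. Each camera call takes 0.05 s, during which the arm holds its last target. There are 200 camera calls.

### The job

Three of the track bolts standing on the inspection table have a painted end. One after another, stand each of them in the sorting cup of its own colour, upright with the painted end up and the head flat on the bottom of the cup: the red reject first, then the blue recheck, and the green pass last. Leave the two unpainted bolts, the black clip and the brass depth gauge standing where they are.

Things in the scene. Friction and masses are not known exactly. Their poses are not given: they have to be found in the camera images.
- bolt_red: Red-painted bolt: track bolt standing upright on its hex head, 105 mm tall: dark head 46 mm across corners and 15 mm high at the bottom, round shank 24 mm diameter above it with smears of brown mud, about 0.4 kg, loose. Origin: centre of the underside of the head; z runs up the shank. The top 26 mm of the shank, and its end face, are painted red.
- bolt_blue: Blue-painted bolt: track bolt standing upright on its hex head, 105 mm tall: dark head 46 mm across corners and 15 mm high at the bottom, round shank 24 mm diameter above it with smears of brown mud, about 0.4 kg, loose. Origin: centre of the underside of the head; z runs up the shank. The top 26 mm of the shank, and its end face, are painted blue.
- bolt_green: Green-painted bolt: track bolt standing upright on its hex head, 105 mm tall: dark head 46 mm across corners and 15 mm high at the bottom, round shank 24 mm diameter above it with smears of brown mud, about 0.4 kg, loose. Origin: centre of the underside of the head; z runs up the shank. The top 26 mm of the shank, and its end face, are painted green.
- cup_red: Red sorting cup: low round dish painted red all over, 84 mm outside diameter and 18 mm high, fixed to the table, with a flat-bottomed round recess 64 mm in diameter and 10 mm deep (its floor is 8 mm above the table). Origin: centre of its underside, on the table; z up, straight below the middle of the recess.
- cup_blue: Blue sorting cup: low round dish painted blue all over, 84 mm outside diameter and 18 mm high, fixed to the table, with a flat-bottomed round recess 64 mm in diameter and 10 mm deep (its floor is 8 mm above the table). Origin: centre of its underside, on the table; z up, straight below the middle of the recess.
- cup_green: Green sorting cup: low round dish painted green all over, 84 mm outside diameter and 18 mm high, fixed to the table, with a flat-bottomed round recess 64 mm in diameter and 10 mm deep (its floor is 8 mm above the table). Origin: centre of its underside, on the table; z up, straight below the middle of the recess.
- bolt_plain_a: Unpainted bolt, to be left alone: track bolt standing upright on its hex head, 105 mm tall: dark head 46 mm across corners and 15 mm high at the bottom, round shank 24 mm diameter above it with smears of brown mud, about 0.4 kg, loose. Origin: centre of the underside of the head; z runs up the shank. No paint; the end is bare grey-brown metal.
- bolt_plain_b: Unpainted bolt, to be left alone: track bolt standing upright on its hex head, 105 mm tall: dark head 46 mm across corners and 15 mm high at the bottom, round shank 24 mm diameter above it with smears of brown mud, about 0.4 kg, loose. Origin: centre of the underside of the head; z runs up the shank. No paint; the end is bare grey-brown metal.
- clip: Black iron fishplate clip, to be left alone: block 76 x 40 mm lying flat with an upturned lip at one end, 34 mm high, loose. Origin: centre of its underside; x along its length.
- depth_gauge: Brass depth gauge, to be left alone: base bar 70 x 28 x 18 mm with a thin upright stem in its middle, 93 mm tall in all, loose. Origin: centre of its underside; x along the base bar.

How it is judged:
On the way, in this order (a step that is already met when the one before it is completed fails the run):
1. the red bolt stands in the red cup (horizontal distance between bolt_red and cup_red below 0.014 m and z of bolt_red in the frame of cup_red between 0.004 and 0.012 m and angle between bolt_red's own z axis and vertical below 0.12 rad), for 0.2 s.
2. the blue bolt stands in the blue cup (horizontal distance between bolt_blue and cup_blue below 0.014 m and z of bolt_blue in the frame of cup_blue between 0.004 and 0.012 m and angle between bolt_blue's own z axis and vertical below 0.12 rad), for 0.2 s.
3. the green bolt stands in the green cup (horizontal distance between bolt_green and cup_green below 0.014 m and z of bolt_green in the frame of cup_green between 0.004 and 0.012 m and angle between bolt_green's own z axis and vertical below 0.12 rad), for 0.2 s.
At the end, for the whole second after the job is handed in: Each painted bolt stands in the cup of its own colour, within 14 mm of the cup's middle, head down on the recess floor (within 4 mm), leaning less than 7 degrees and at rest; the unpainted bolts, the clip and the depth gauge are within 25 mm of where they started and lean less than 11 degrees (all of step 1 and all of step 2 and all of step 3 and linear speed of each of bolt_red, bolt_blue, bolt_green below 0.02 m/s and distance of each of bolt_plain_a, bolt_plain_b, clip, depth_gauge from where it was at the start of the episode below 0.025 m and angle between each of bolt_plain_a, bolt_plain_b, clip, depth_gauge's own z axis and vertical below 0.2 rad); the robot touches nothing.
It fails at once if the first unpainted bolt is shifted by more than 25 mm or tipped over (distance of bolt_plain_a from where it was at the start of the episode above 0.025 m or angle between bolt_plain_a's own z axis and vertical above 0.5 rad).
It fails at once if the second unpainted bolt is shifted by more than 25 mm or tipped over (distance of bolt_plain_b from where it was at the start of the episode above 0.025 m or angle between bolt_plain_b's own z axis and vertical above 0.5 rad).
It fails at once if the black clip is shifted by more than 25 mm or tipped over (distance of clip from where it was at the start of the episode above 0.025 m or angle between clip's own z axis and vertical above 0.5 rad).
It fails at once if the brass depth gauge is shifted by more than 25 mm or tipped over (distance of depth_gauge from where it was at the start of the episode above 0.025 m or angle between depth_gauge's own z axis and vertical above 0.5 rad).
It also fails if it takes over 91 s, if anything falls off the work surface, if the arm or the gripper's body presses on something with over 40 N, if the wrist force passes 120 N, or if a joint passes its speed limit or range.

## Working session

There is one attempt and no reset: what is moved stays moved. The work goes in short steps, Python scripts to look and compute and a tool call to move; the robot and the scene stay as the last step left them, time stands still between calls to the robot, and variables do not carry over. Pictures are saved under pics/ and viewed, at most 14 in all, crops included, and the job is handed in when it is done.

Besides the shell and the picture viewer there is one more tool, called after ">>>" as name(argument=value, ...), one argument or row to a line, values as JSON. play_rows: Moves the arm, as the interface text tells. Its arguments: {"type":"object","properties":{"motion":{"type":"string"},"fingers":{"type":"number"},"grip_force":{"type":"number"}},"required":["motion"]}

```bash
mkdir -p pics; python3 - <<'E'
from bench import *
import cv2,pickle
s=get_state();print(s,grip_point_offset)
for n in("top","side"):
    c=capture(n);cv2.imwrite(f"pics/{n}0.png",c["color"][...,::-1]);pickle.dump(c,open(f"{n}0.pkl","wb"));print({k:v for k,v in c.items() if k!="color"})
E
```

```text
{'time': 0.0, 'qpos': array([ 1.08837385e+00,  1.24528155e-01,  1.65167203e+00,  1.20211201e-05,
        1.36748683e+00, -8.26026638e-02]), 'qvel': array([ 1.34914051e-05,  2.34650652e-03,  2.53836486e-06,  1.73624387e-03,
       -2.14691633e-05,  7.07297969e-04]), 'effort': array([ 2.84320311e-03, -4.23622513e+01, -3.65450048e+01,  1.51598138e-04,
        7.02805337e-03,  1.64601789e-05]), 'tool_pos': array([0.25272125, 0.59811792, 0.19333934]), 'tcp_rot': array([-2.97573385e-04,  1.98582120e-01,  9.80083693e-01, -1.00402486e-03]), 'contact_force': array([ 0.60060679,  0.11057525, -0.60331322]), 'torque': array([-0.03512629, -0.03626709,  0.02419457]), 'grasp_force': 0.0, 'width': 0.9952615752189915} 0.0187
{'fx': 590.3056185682556, 'fy': 590.3056185682556, 'cx': 329.00997188488304, 'cy': 242.17491286234525, 'eye': array([ 0.47071917, -0.01005426,  1.20275241]), 'rotation': array([-0.70142575, -0.01906649,  0.00891884,  0.71243164])}
{'fx': 510.1641233838557, 'fy': 510.1641233838557, 'cx': 320.6327301790138, 'cy': 231.78017388150693, 'eye': array([0.46388304, 0.89992321, 0.59821361]), 'rotation': array([-0.03960023, -0.0188103 ,  0.48618177,  0.87275728])}
```

View pics/top0.png

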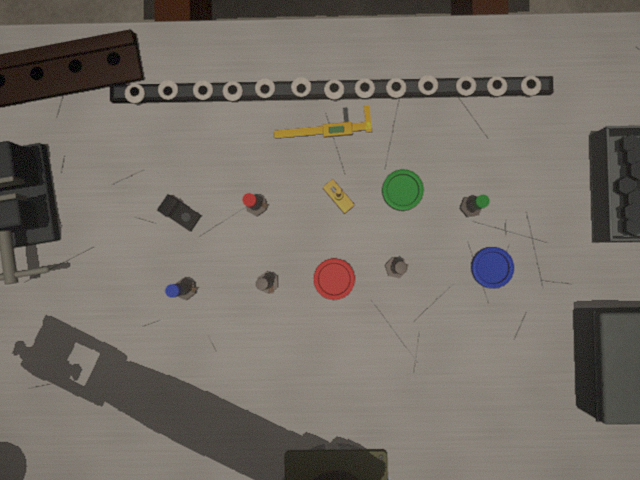

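View pics/side0.png

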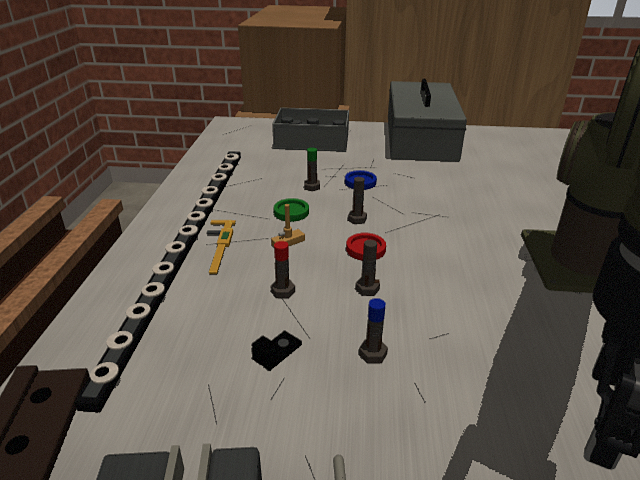

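Top view: red end at (249,200), blue (172,290), green (483,201). Cups: red (334,279), blue (492,268), green (403,190). Plain bolts at (265,283) and (397,267), gauge (338,195), clip (180,212). The side view agrees. Next I'll fit the positions using both cameras.

```bash
cat >h.py <<'E'
import numpy as np,cv2,pickle
from scipy.spatial.transform import Rotation as R
from scipy.optimize import least_squares
def q(r): r=np.array(r); return R.from_quat([*r[1:],r[0]])
def proj(c,P):
    p=q(c["rotation"]).inv().apply(np.atleast_2d(P)-c["eye"])
    return np.c_[c["cx"]+c["fx"]*p[:,0]/-p[:,2], c["cy"]-c["fy"]*p[:,1]/-p[:,2]]
def ray(c,u,v,z):
    d=q(c["rotation"]).apply([(u-c["cx"])/c["fx"],-(v-c["cy"])/c["fy"],-1]); return (c["eye"]+d*(z-c["eye"][2])/d[2])[:2]
def mask(c,col):
    h=cv2.cvtColor(c["color"],cv2.COLOR_RGB2HSV); H,S,V=[h[...,i].astype(int) for i in range(3)]
    m={"red":(H<6)|(H>174),"green":(H>50)&(H<75),"blue":(H>110)&(H<128)}[col]&(S>130)&(V>40)
    return m.astype(np.uint8)
def cyl(x,y,r,z0,z1):
    a=np.linspace(0,2*np.pi,60); k=np.c_[x+r*np.cos(a),y+r*np.sin(a)]
    return np.r_[np.c_[k,0*a+z0],np.c_[k,0*a+z1]]
def hullc(p):
    h=cv2.convexHull(p.astype(np.float32)); m=cv2.moments(h); return np.array([m["m10"]/m["m00"],m["m01"]/m["m00"]]),m["m00"]
def blob(c,col,near):
    n,l,s,ce=cv2.connectedComponentsWithStats(mask(c,col))
    i=min((i for i in range(1,n) if s[i,4]>25),key=lambda i:np.hypot(*(ce[i]-near)))
    p=np.argwhere(l==i)[:,::-1]; return hullc(p)[0],hullc(np.r_[p-.5,p+.5])[1]
def fit(obs,r,z0,z1):
    # obs: list of (cam, blob centroid); returns xy, residuals px
    f=lambda x:np.concatenate([hullc(proj(c,cyl(*x,r,z0,z1)))[0]-b for c,b in obs])
    s=least_squares(f,ray(*obs[0][:1],*obs[0][1],(z0+z1)/2),diff_step=1e-3); return s.x,s.fun
BOLT=(.012,.079,.105); CUP=(.042,0,.018)
E
python3 - <<'E'
from h import *
np.set_printoptions(precision=4,suppress=True)
T,S=[pickle.load(open(f"{n}0.pkl","rb")) for n in("top","side")]
for n,col,g,t,s in[("bolt","red",BOLT,(249,200),(281,252)),("bolt","blue",BOLT,(172,290),(376,310)),("bolt","green",BOLT,(483,201),(312,156)),
 ("cup","red",CUP,(334,279),(366,246)),("cup","blue",CUP,(492,268),(360,180)),("cup","green",CUP,(403,190),(291,210))]:
    bt,at=blob(T,col,t);bs,as_=blob(S,col,s)
    x,r=fit([(T,bt)],*g); x2,r2=fit([(T,bt),(S,bs)],*g); xs,_=fit([(S,bs)],*g)
    print(n,col,bt,at,hullc(proj(T,cyl(*x,*g)))[1],as_,hullc(proj(S,cyl(*xs,*g)))[1],"top",x,"side",xs,"both",x2,r2)
for n,p,z in[("plainA",(263,283.5),.105),("plainB",(400,267),.105),("gauge",(338,196),.015),("clip",(180,212),.02)]: print(n,ray(T,*p,z))
E
```

```text
bolt red [249.3134 199.5062] 152.0 157.95353857823648 264.0 244.76666153990664 top [0.5979 0.155 ] side [0.597  0.1558] both [0.5975 0.1552] [-0.0971  0.2248 -0.1994 -0.2261]
bolt blue [171.8642 290.4491] 125.0 176.89633654570207 343.0 341.7350475974381 top [0.4285 0.3029] side [0.429 0.301] both [0.4288 0.3021] [ 0.4074 -0.1748  0.1076  0.4988]
bolt green [482.3145 200.6872] 114.5 174.98099769325927 114.0 121.35090446099639 top [ 0.5883 -0.2838] side [ 0.5867 -0.2819] both [ 0.5878 -0.2837] [-0.0597  0.2654 -0.3397 -0.3061]
cup red [333.8391 278.4927] 1345.5 1380.0252253343351 912.5 976.1055461156648 top [ 0.4449 -0.0019] side [ 0.445  -0.0016] both [ 0.4449 -0.0019] [-0.0336 -0.0234  0.0284 -0.0626]
cup blue [492.4316 267.1355] 1341.5 1471.1335688948166 506.0 549.5509989012498 top [ 0.4627 -0.3209] side [ 0.4629 -0.3182] both [ 0.4628 -0.3207] [-0.1364 -0.034   0.0667 -0.4051]
cup green [402.4194 189.4091] 1276.5 1405.7120199813507 647.5 723.3382139005698 top [ 0.6226 -0.1435] side [ 0.622  -0.1424] both [ 0.6224 -0.1433] [-0.0676  0.0914 -0.0959 -0.1927]
plainA [0.4394 0.1293]
plainB [ 0.4661 -0.1256]
gauge [ 0.6109 -0.0129]
clip [0.5834 0.3062]
```

>>> play_rows(
  motion="-0.03 -0.017 0 -0.03;-0.07 -0.039 0 -0.08;-0.11 -0.062 0 -0.13;-0.15 -0.084 0 -0.18;-0.19 -0.106 0 -0.23;-0.23 -0.129 0 -0.28;-0.27 -0.151 0 -0.33;-0.31 -0.174 0 -0.37;-0.35 -0.196 0 -0.4;-0.39 -0.218 0 -0.4;-0.43 -0.241 0 -0.4;-0.46 -0.258 0 -0.4;-0.48 -0.269 0 -0.4;-0.4894 -0.2741 0 -0.4;-0.4894 -0.2741 0 -0.4;-0.4894 -0.2741 0 -0.4;-0.4894 -0.2741 0 -0.4",
  fingers=-1,
  grip_force=60,
)

```text
time: 1.8
tool_pos: [0.5964, 0.1569, 0.1945]
tcp_rot: [-0.0, -0.001, 1.0, 0.0]
contact_force: [-0.8, -0.4, -0.6]
width: 1.007
grasp_force: 0.0
```

```bash
python3 - <<'E'
from h import *
from bench import *
c=capture("wrist");cv2.imwrite("pics/w1.png",c["color"][...,::-1]);pickle.dump(c,open("w1.pkl","wb"));s=get_state();print(s["time"],s["tool_pos"],s["tcp_rot"],s["contact_force"],c["eye"],c["rotation"])
b,a=blob(c,"red",(320,240));print(b,a,fit([(c,b)],*BOLT))
E
```

```text
1.85 [0.59648201 0.1568899  0.19465017] [-5.98183501e-05 -9.11443249e-04  9.99999577e-01  1.04825992e-04] [-0.355195   -0.33580729 -1.30233702] [0.5199554  0.15775442 0.37425661] [ 0.69802081 -0.10757572 -0.10788748  0.69968186]
[314.10032362 220.08323625] 1345.5 (array([0.59797354, 0.15520814]), array([9.06752291e-07, 9.22569257e-08]))
```

View pics/w1.png

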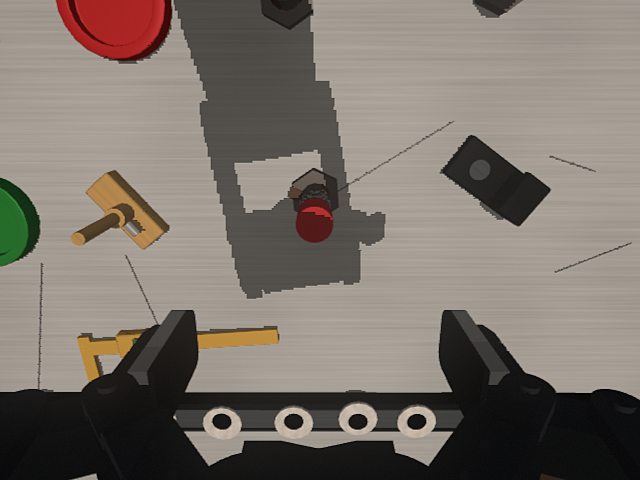

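The wrist view shows the red end centred at (314,220). It fits to (0.598, 0.155), matching the fixed cameras. Next I descend.

>>> play_rows(
  motion="-0.0013 -0.0016 0.015 0;-0.0013 -0.0016 0.035 0;-0.0013 -0.0016 0.055 0;-0.0013 -0.0016 0.075 0;-0.0013 -0.0016 0.095 0;-0.0013 -0.0016 0.115 0;-0.0013 -0.0016 0.13 0;-0.0013 -0.0016 0.14 0;-0.0013 -0.0016 0.14 0;-0.0013 -0.0016 0.14 0;-0.0013 -0.0016 0.14 0",
  fingers=-1,
)

```text
time: 2.95
tool_pos: [0.5994, 0.1543, 0.056]
tcp_rot: [0.001, -0.0, 1.0, 0.0]
contact_force: [1.4, -0.3, 0.1]
width: 0.998
grasp_force: 0.0
```

>>> play_rows(
  motion="0 0 0 0;0 0 0 0;0 0 0 0;0 0 0 0;0 0 0 0;0 0 0 0;0 0 0 0;0 0 0 0;0 0 0 0;0 0 0 0;0 0 0 0;0 0 0 0",
  fingers=1,
  grip_force=60,
)

```text
time: 4.15
tool_pos: [0.5988, 0.1542, 0.0551]
tcp_rot: [0.0, -0.0, 1.0, 0.0]
contact_force: [-0.5, 0.2, 5.5]
width: 0.25
grasp_force: 58.9
```

>>> play_rows(
  motion="0 0 -0.005 0;0 0 -0.02 0;0 0 -0.04 0;0 0 -0.06 0;0 0 -0.08 0;0 0 -0.1 0;0 0 -0.115 0;0 0 -0.125 0;0.01 -0.01 -0.13 0;0.03 -0.03 -0.13 0;0.05 -0.05 -0.13 0;0.07 -0.07 -0.13 0;0.09 -0.09 -0.13 0;0.11 -0.11 -0.13 0;0.13 -0.13 -0.13 0;0.145 -0.147 -0.13 0;0.153 -0.155 -0.13 0;0.153 -0.156 -0.13 0;0.153 -0.156 -0.13 0;0.153 -0.156 -0.13 0",
)

```text
time: 6.15
tool_pos: [0.4459, -0.0014, 0.1846]
tcp_rot: [0.0, -0.0, 1.0, 0.0]
contact_force: [1.3, -0.2, -5.3]
width: 0.247
grasp_force: 59.2
```

```bash
cat >look.py <<'E'
import sys
from h import *
from bench import *
# sees the held bolt and its cup; prints tilt and offsets
col,cx,cy=sys.argv[1],float(sys.argv[2]),float(sys.argv[3])
s=get_state();t=s["tool_pos"];print(s["time"],t.round(4),s["contact_force"].round(1),s["grasp_force"])
ims=[]
for n in("top","side","wrist"):
    c=capture(n);ims.append(c["color"][...,::-1]);pickle.dump(c,open(f"{col}_{n}.pkl","wb"))
    z1=float(sys.argv[4]) if len(sys.argv)>4 else t[2]+.0187+.033
    if n!="top":
        g=(.012,z1-.026,z1); 
        try:
            p=proj(c,[t[0],t[1],z1-.013])[0]; b,a=blob(c,col,p); x=fit([(c,b)],*g); print(n,"blob",b.round(1),a,"expected",p.round(1),"xy",x[0].round(4),"to cup",(np.array([cx,cy])-x[0]).round(4))
        except Exception as e: print(n,e)
cv2.imwrite(f"pics/{col}_{sys.argv[5] if len(sys.argv)>5 else 'a'}.png",cv2.resize(np.hstack(ims[1:]),(800,300),interpolation=cv2.INTER_AREA))
E
python3 look.py red .4449 -.0019
```

```text
6.15 [ 0.4459 -0.0014  0.1846] [ 1.3 -0.2 -5.3] 59.23538088798523
side blob [372.8 154.7] 146.5 expected [370.9 150.6] xy [0.4424 0.018 ] to cup [ 0.0025 -0.0199]
wrist blob [318.1 314.9] 5108.0 expected [315.1 315. ] xy [ 4.443e-01 -3.000e-04] to cup [ 0.0006 -0.0016]
```

View pics/red_a.png

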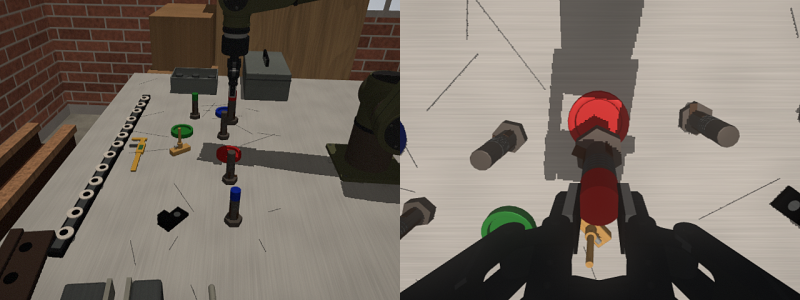

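The side view shows the red bolt held upright, and the wrist view shows it over the red cup at (600,120). Now I lower it.

>>> play_rows(
  motion="0 -0.0005 0.015 0;0 -0.0005 0.035 0;0 -0.0005 0.055 0;0 -0.0005 0.075 0;0 -0.0005 0.09 0;0 -0.0005 0.1 0;0 -0.0005 0.108 0;0 -0.0005 0.114 0;0 -0.0005 0.118 0;0 -0.0005 0.118 0;0 -0.0005 0.118 0;0 -0.0005 0.118 0",
)

```text
time: 7.5
tool_pos: [0.446, -0.0025, 0.0673]
tcp_rot: [0.001, -0.0, 1.0, -0.0]
contact_force: [0.5, -0.0, -5.8]
width: 0.244
grasp_force: 59.2
```

>>> play_rows(
  motion="0 0 0.001 0;0 0 0.002 0;0 0 0.0025 0;0 0 0.0025 0;0 0 0.0025 0",
)

```text
time: 8.0
tool_pos: [0.4455, -0.0024, 0.0641]
tcp_rot: [-0.0, -0.0, 1.0, -0.0]
contact_force: [0.7, -0.3, -4.8]
width: 0.246
grasp_force: 59.2
```

Now small steps down until it touches.

>>> play_rows(
  motion="0 0 0.0005 0;0 0 0.001 0;0 0 0.0015 0;0 0 0.0015 0",
)

```text
time: 8.4
tool_pos: [0.4458, -0.0025, 0.0631]
tcp_rot: [0.0, -0.0, 1.0, -0.0]
contact_force: [-1.3, 0.7, -1.4]
width: 0.252
grasp_force: 59.6
```

>>> play_rows(
  motion="0 0 0.0005 0;0 0 0.0005 0;0 0 0.0005 0",
)

```text
time: 8.7
tool_pos: [0.4462, -0.0025, 0.0631]
tcp_rot: [0.001, -0.0, 1.0, -0.0]
contact_force: [-2.0, -0.2, 4.6]
width: 0.251
grasp_force: 60.2
```

>>> play_rows(
  motion="0 0 0 0;0 0 0 0;0 0 0 0;0 0 0 0;0 0 0 0;0 0 0 0;0 0 0 0;0 0 0 0",
  fingers=-1,
)

```text
time: 9.5
tool_pos: [0.4455, -0.0024, 0.0621]
tcp_rot: [0.0, -0.0, 1.0, -0.0]
contact_force: [0.6, 0.5, 1.3]
width: 0.996
grasp_force: 0.0
```

>>> play_rows(
  motion="0 0 -0.01 0;0 0 -0.03 0;0 0 -0.05 0;0 0 -0.07 0;0 0 -0.09 0;0 0 -0.11 0;0 0 -0.13 0;0 0 -0.13 0;0 0 -0.13 0",
)

```text
time: 10.4
tool_pos: [0.4456, -0.0024, 0.1925]
tcp_rot: [0.001, -0.0, 1.0, -0.0]
contact_force: [-1.5, -0.1, -0.7]
width: 0.997
grasp_force: 0.0
```

```bash
python3 look.py red .4449 -.0019 0.113 b
```

```text
10.4 [ 0.4456 -0.0024  0.1925] [-1.5 -0.1 -0.7] 0.0
side blob [367.9 208.3] 209.0 expected [367.5 207.7] xy [4.448e-01 1.000e-04] to cup [ 0.0001 -0.002 ]
wrist blob [318.3 194.8] 7372.5 expected [316.3 223.1] xy [ 0.4256 -0.0011] to cup [ 0.0193 -0.0008]
```

View pics/red_b.png

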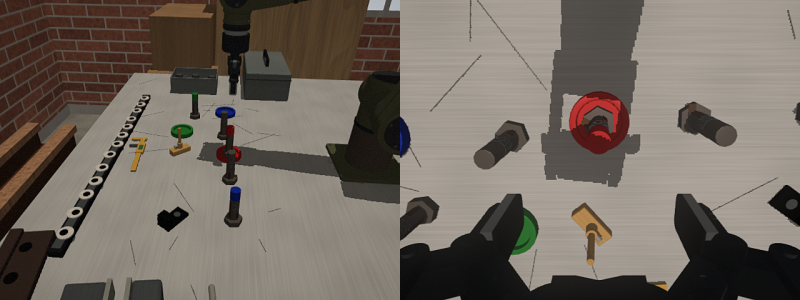

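The red bolt stands upright in its cup; the wrist view shows its head centred in the recess at (600,120). On to the blue bolt.

>>> play_rows(
  motion="0.001 0.015 0 0;0.003 0.045 0 0;0.005 0.08 0 0;0.007 0.115 0 0;0.009 0.15 0 0;0.011 0.185 0 0;0.013 0.22 0 0;0.015 0.255 0 0;0.016 0.285 0 0;0.0168 0.3 0 0;0.0168 0.3045 0 0;0.0168 0.3045 0 0;0.0168 0.3045 0 0;0.0168 0.3045 0 0",
)

```text
time: 11.95
tool_pos: [0.4288, 0.3011, 0.1921]
tcp_rot: [0.0, 0.001, 1.0, -0.0]
contact_force: [0.1, -0.7, -0.2]
width: 1.0
grasp_force: 0.0
```

```bash
python3 look.py blue .4628 -.3207 0.105 a
```

```text
11.95 [0.4288 0.3011 0.1921] [ 0.1 -0.7 -0.2] 0.0
side blob [376.2 310.4] 356.0 expected [376.4 310. ] xy [0.4293 0.302 ] to cup [ 0.0335 -0.6227]
wrist blob [315.6 220.5] 1310.0 expected [316.2 217.8] xy [0.4302 0.3006] to cup [ 0.0326 -0.6213]
```

>>> play_rows(
  motion="-0.0006 0 0.015 0;-0.0006 0 0.035 0;-0.0006 0 0.055 0;-0.0006 0 0.075 0;-0.0006 0 0.095 0;-0.0006 0 0.115 0;-0.0006 0 0.13 0;-0.0006 0 0.137 0;-0.0006 0 0.137 0;-0.0006 0 0.137 0;-0.0006 0 0.137 0",
  fingers=-1,
)

```text
time: 13.2
tool_pos: [0.4301, 0.3026, 0.0564]
tcp_rot: [0.001, -0.0, 1.0, 0.001]
contact_force: [0.2, -0.1, 0.1]
width: 0.999
grasp_force: 0.0
```

>>> play_rows(
  motion="0 0 0 0;0 0 0 0;0 0 0 0;0 0 0 0;0 0 0 0;0 0 0 0;0 0 0 0;0 0 0 0;0 0 0 0;0 0 0 0",
  fingers=1,
  grip_force=60,
)

```text
time: 14.2
tool_pos: [0.4295, 0.302, 0.0555]
tcp_rot: [0.0, -0.0, 1.0, -0.0]
contact_force: [0.1, -2.0, 5.2]
width: 0.25
grasp_force: 59.1
```

>>> play_rows(
  motion="0 0 -0.005 0;0 0 -0.02 0;0 0 -0.04 0;0 0 -0.06 0;0 0 -0.08 0;0 0 -0.1 0;0 0 -0.12 0;0 0 -0.135 0;0 0 -0.14 0;-0.01 -0.01 -0.14 0;-0.03 -0.03 -0.14 0;-0.05 -0.055 -0.14 0;-0.07 -0.08 -0.14 0;-0.085 -0.11 -0.14 0;-0.095 -0.14 -0.14 0;-0.1 -0.17 -0.14 0;-0.1 -0.2 -0.14 0;-0.1 -0.23 -0.14 0;-0.1 -0.255 -0.14 0;-0.1 -0.265 -0.14 0",
)

```text
time: 16.2
tool_pos: [0.5285, 0.0344, 0.1933]
tcp_rot: [-0.001, 0.001, 1.0, -0.0]
contact_force: [0.8, 1.2, -5.2]
width: 0.246
grasp_force: 59.4
```

>>> play_rows(
  motion="0 -0.015 0 0;0 -0.045 0 0;0 -0.075 0 0;0 -0.105 0 0;0 -0.135 0 0;0 -0.165 0 0;0.003 -0.195 0 0;0.01 -0.225 0 0;0.02 -0.255 0 0;0.032 -0.28 0 0;0.045 -0.305 0 0;0.055 -0.33 0 0;0.063 -0.348 0 0;0.067 -0.3577 0 0;0.067 -0.3577 0 0;0.067 -0.3577 0 0;0.067 -0.3577 0 0",
)

```text
time: 17.9
tool_pos: [0.4627, -0.3197, 0.1949]
tcp_rot: [-0.0, -0.001, 1.0, 0.0]
contact_force: [1.1, 0.1, -4.4]
width: 0.249
grasp_force: 59.6
```

```bash
python3 look.py blue .4628 -.3207
```

```text
17.9 [ 0.4627 -0.3197  0.1949] [ 1.1  0.1 -4.4] 59.57263112068176
side blob [364.3  99.7] 51.5 expected [364.6  94.7] xy [ 0.4629 -0.2802] to cup [-0.0001 -0.0405]
wrist blob [317.8 317.6] 4977.0 expected [315.4 314.7] xy [ 0.4624 -0.3188] to cup [ 0.0004 -0.0019]
```

View pics/blue_a.png

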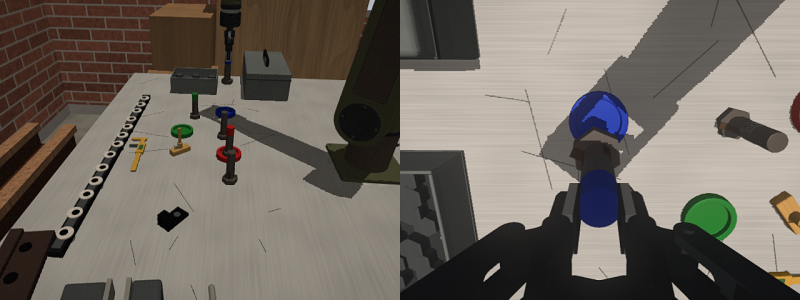

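The wrist view shows the blue bolt upright over the blue cup at (599,120). Lowering.

>>> play_rows(
  motion="0 -0.001 0.015 0;0 -0.001 0.035 0;0 -0.001 0.055 0;0 -0.001 0.075 0;0 -0.001 0.095 0;0 -0.001 0.11 0;0 -0.001 0.12 0;0 -0.001 0.125 0;0 -0.001 0.1285 0;0 -0.001 0.1285 0;0 -0.001 0.1285 0;0 -0.001 0.1285 0",
)

```text
time: 19.25
tool_pos: [0.4629, -0.3221, 0.0676]
tcp_rot: [0.001, -0.0, 1.0, -0.001]
contact_force: [-0.2, 0.5, -4.2]
width: 0.249
grasp_force: 59.7
```

>>> play_rows(
  motion="0 0 0.0005 0;0 0 0.001 0;0 0 0.0015 0;0 0 0.002 0;0 0 0.002 0",
)

```text
time: 19.75
tool_pos: [0.4623, -0.3215, 0.0645]
tcp_rot: [-0.0, -0.0, 1.0, 0.0]
contact_force: [-0.8, 0.3, -4.2]
width: 0.245
grasp_force: 59.7
```

>>> play_rows(
  motion="0 0 0.0005 0;0 0 0.001 0;0 0 0.0015 0;0 0 0.0015 0",
)

```text
time: 20.15
tool_pos: [0.4626, -0.3218, 0.0636]
tcp_rot: [0.0, -0.0, 1.0, -0.0]
contact_force: [0.2, -0.4, -2.1]
width: 0.243
grasp_force: 59.8
```

>>> play_rows(
  motion="0 0 0.0006 0;0 0 0.0006 0;0 0 0.0006 0",
)

```text
time: 20.45
tool_pos: [0.4629, -0.3221, 0.0635]
tcp_rot: [0.001, -0.0, 1.0, -0.0]
contact_force: [-0.5, 0.1, 3.2]
width: 0.246
grasp_force: 60.3
```

>>> play_rows(
  motion="0 0 0 0;0 0 0 0;0 0 0 0;0 0 0 0;0 0 0 0;0 0 0 0;0 0 0 0;0 0 0 0",
  fingers=-1,
)

```text
time: 21.25
tool_pos: [0.4623, -0.3216, 0.0625]
tcp_rot: [0.0, -0.0, 1.0, 0.0]
contact_force: [-0.6, 0.4, -0.7]
width: 1.004
grasp_force: 0.0
```

>>> play_rows(
  motion="0 0 -0.01 0;0 0 -0.03 0;0 0 -0.05 0;0 0 -0.07 0;0 0 -0.09 0;0 0 -0.11 0;0 0 -0.13 0;0 0 -0.13 0;0 0 -0.13 0",
)

```text
time: 22.15
tool_pos: [0.4625, -0.3217, 0.193]
tcp_rot: [0.0, -0.0, 1.0, -0.0]
contact_force: [-0.1, 0.1, -0.9]
width: 1.0
grasp_force: 0.0
```

```bash
python3 look.py blue .4628 -.3207 0.113 b
```

```text
22.15 [ 0.4625 -0.3217  0.193 ] [-0.1  0.1 -0.9] 0.0
side blob [362.4 146.9] 114.5 expected [362.1 146.6] xy [ 0.4616 -0.3194] to cup [ 0.0012 -0.0013]
wrist blob [318.6 196.1] 7348.5 expected [315.4 222.7] xy [ 0.4436 -0.3195] to cup [ 0.0192 -0.0012]
```

View pics/blue_b.png

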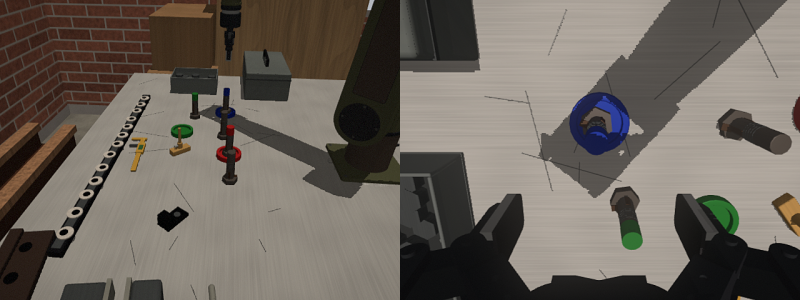

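The blue bolt stands in the blue cup at (600,122). Moving to the green bolt.

>>> play_rows(
  motion="-0.015 0.005 0 0;-0.04 0.012 0 0;-0.07 0.022 0 0;-0.1 0.032 0 0;-0.12 0.037 0 0;-0.1253 0.038 0 0;-0.1253 0.038 0 0;-0.1253 0.038 0 0;-0.1253 0.038 0 0",
)

```text
time: 23.2
tool_pos: [0.5869, -0.2838, 0.1924]
tcp_rot: [-0.0, 0.0, 1.0, 0.0]
contact_force: [-0.4, -0.1, -0.3]
width: 1.004
grasp_force: 0.0
```

```bash
python3 look.py green .6224 -.1433 0.105 a
```

```text
23.2 [ 0.5869 -0.2838  0.1924] [-0.4 -0.1 -0.3] 0.0
side blob [312.2 154.2] 105.5 expected [311.9 153.4] xy [ 0.5857 -0.2789] to cup [0.0367 0.1356]
wrist blob [327.1 214. ] 354.5 expected [316.7 217.5] xy [ 0.5837 -0.2767] to cup [0.0387 0.1334]
```

```bash
python3 - <<'E'
from h import *
import h
def loose(c,col):
    k=cv2.cvtColor(c["color"],cv2.COLOR_RGB2HSV); H,S,V=[k[...,i].astype(int) for i in range(3)]
    return ((H>45)&(H<80)&(S>110)&(V>20)).astype(np.uint8)
h.mask=loose
for n,p in(("wrist",(317,217)),("side",(312,154)),("top",(483,201))):
    c=pickle.load(open(("green_%s.pkl"%n) if n!="top" else "top0.pkl","rb")); b,a=h.blob(c,"green",p); x=fit([(c,b)],*BOLT)[0]; print(n,b,a,hullc(proj(c,cyl(*x,*BOLT)))[1],x)
c=pickle.load(open("green_wrist.pkl","rb"));cv2.imwrite("pics/gw.png",cv2.resize(c["color"][120:320,220:420,::-1],(400,400)))
E
```

```text
wrist [322.54733805 220.003016  ] 1329.0 1248.6777999354526 [ 0.58800829 -0.27980278]
side [311.69470405 154.17601246] 127.0 121.822974069044 [ 0.58685224 -0.27899372]
top [482.01298701 200.7994228 ] 132.5 174.88517325464636 [ 0.58807484 -0.28327104]
```

View pics/gw.png

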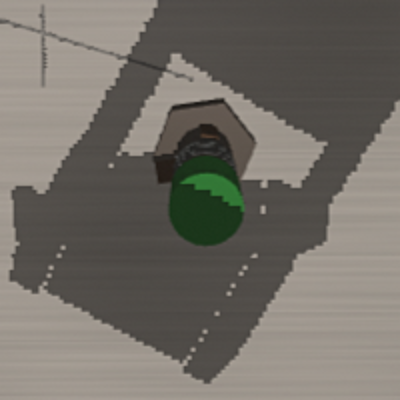

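The crop shows the green end at about pixel (323,220), half in shadow. The corrected fit is (0.588, -0.280).

>>> play_rows(
  motion="-0.001 0.0035 0.015 0;-0.001 0.0035 0.035 0;-0.001 0.0035 0.055 0;-0.001 0.0035 0.075 0;-0.001 0.0035 0.095 0;-0.001 0.0035 0.115 0;-0.001 0.0035 0.13 0;-0.001 0.0035 0.137 0;-0.001 0.0035 0.137 0;-0.001 0.0035 0.137 0;-0.001 0.0035 0.137 0",
  fingers=-1,
)

```text
time: 24.45
tool_pos: [0.5895, -0.2806, 0.057]
tcp_rot: [0.001, -0.0, 1.0, -0.001]
contact_force: [0.6, -0.2, 0.4]
width: 1.001
grasp_force: 0.0
```

>>> play_rows(
  motion="0 0 0 0;0 0 0 0;0 0 0 0;0 0 0 0;0 0 0 0;0 0 0 0;0 0 0 0;0 0 0 0;0 0 0 0;0 0 0 0",
  fingers=1,
  grip_force=60,
)

```text
time: 25.45
tool_pos: [0.5889, -0.2803, 0.0559]
tcp_rot: [0.0, -0.0, 1.0, -0.0]
contact_force: [-0.1, -1.0, 3.5]
width: 0.251
grasp_force: 58.9
```

>>> play_rows(
  motion="0 0 -0.005 0;0 0 -0.02 0;0 0 -0.04 0;0 0 -0.06 0;0 0 -0.08 0;0 0 -0.1 0;0 0 -0.12 0;0 0 -0.13 0;-0.003 0.01 -0.13 0;-0.009 0.035 -0.13 0;-0.015 0.06 -0.13 0;-0.022 0.085 -0.13 0;-0.028 0.11 -0.13 0;-0.033 0.13 -0.13 0;-0.0345 0.137 -0.13 0;-0.0345 0.137 -0.13 0;-0.0345 0.137 -0.13 0;-0.0345 0.137 -0.13 0",
)

```text
time: 27.25
tool_pos: [0.6228, -0.1439, 0.1852]
tcp_rot: [-0.0, 0.0, 1.0, -0.0]
contact_force: [-0.0, 0.6, -2.6]
width: 0.25
grasp_force: 59.1
```

```bash
sed -i 's/"green":(H>50)&(H<75)/"green":(H>45)\&(H<80)/; s/(S>130)&(V>40)/(S>110)\&(V>20)/' h.py; python3 look.py green .6224 -.1433
```

```text
27.25 [ 0.6228 -0.1439  0.1852] [-0.   0.6 -2.6] 59.1126412153244
side blob [289.9 124.6] 126.0 expected [288.3 121.1] xy [ 0.6164 -0.1231] to cup [ 0.006  -0.0202]
wrist blob [317.9 313.7] 4955.5 expected [315.3 314.4] xy [ 0.6209 -0.1429] to cup [ 0.0015 -0.0004]
```

View pics/green_a.png

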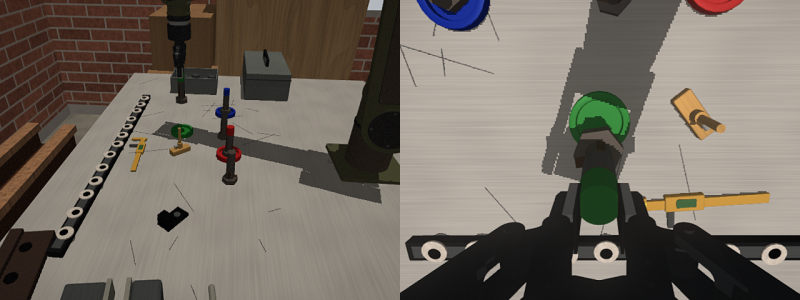

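The green bolt is upright over the green cup at (598,120). Lowering.

>>> play_rows(
  motion="-0.0005 0 0.015 0;-0.0005 0 0.035 0;-0.0005 0 0.055 0;-0.0005 0 0.075 0;-0.0005 0 0.09 0;-0.0005 0 0.102 0;-0.0005 0 0.11 0;-0.0005 0 0.115 0;-0.0005 0 0.118 0;-0.0005 0 0.118 0;-0.0005 0 0.118 0;-0.0005 0 0.118 0",
)

```text
time: 28.6
tool_pos: [0.6241, -0.1432, 0.0684]
tcp_rot: [0.001, -0.0, 1.0, -0.0]
contact_force: [0.4, -1.1, -3.6]
width: 0.248
grasp_force: 59.1
```

>>> play_rows(
  motion="0 0 0.0005 0;0 0 0.001 0;0 0 0.0015 0;0 0 0.002 0;0 0 0.002 0",
)

```text
time: 29.1
tool_pos: [0.6235, -0.143, 0.0654]
tcp_rot: [-0.0, -0.0, 1.0, 0.0]
contact_force: [-0.6, 0.2, -2.5]
width: 0.247
grasp_force: 59.1
```

>>> play_rows(
  motion="0 0 0.0005 0;0 0 0.001 0;0 0 0.001 0;0 0 0.001 0",
)

```text
time: 29.5
tool_pos: [0.6236, -0.143, 0.0645]
tcp_rot: [-0.0, -0.0, 1.0, 0.0]
contact_force: [-0.3, 0.1, -2.5]
width: 0.249
grasp_force: 59.1
```

>>> play_rows(
  motion="0 0 0.0005 0;0 0 0.001 0;0 0 0.001 0;0 0 0.001 0",
)

```text
time: 29.9
tool_pos: [0.6239, -0.1431, 0.064]
tcp_rot: [0.0, -0.0, 1.0, -0.0]
contact_force: [-0.1, 0.4, 0.1]
width: 0.249
grasp_force: 59.3
```

>>> play_rows(
  motion="0 0 0.0004 0;0 0 0.0004 0;0 0 0.0004 0",
)

```text
time: 30.2
tool_pos: [0.6241, -0.1432, 0.064]
tcp_rot: [0.001, -0.0, 1.0, -0.0]
contact_force: [-0.3, 0.3, 3.7]
width: 0.247
grasp_force: 59.7
```

>>> play_rows(
  motion="0 0 0 0;0 0 0 0;0 0 0 0;0 0 0 0;0 0 0 0;0 0 0 0;0 0 0 0;0 0 0 0",
  fingers=-1,
)

```text
time: 31.0
tool_pos: [0.6236, -0.143, 0.0631]
tcp_rot: [-0.0, -0.0, 1.0, -0.0]
contact_force: [-0.1, 0.8, -0.5]
width: 1.005
grasp_force: 0.0
```

>>> play_rows(
  motion="0 0 -0.01 0;0 0 -0.03 0;0 0 -0.05 0;0 0 -0.07 0;0 0 -0.09 0;0 0 -0.11 0;0 0 -0.13 0;0 0 -0.13 0;0 0 -0.13 0;0 0 -0.13 0",
)

```text
time: 32.0
tool_pos: [0.6228, -0.1428, 0.1916]
tcp_rot: [-0.001, -0.0, 1.0, 0.0]
contact_force: [-0.2, -0.3, -0.7]
width: 0.997
grasp_force: 0.0
```

```bash
python3 look.py green .6224 -.1433 0.113 b; python3 - <<'E'
from h import *
c=pickle.load(open("green_top.pkl","rb"));cv2.imwrite("pics/top_end.png",c["color"][...,::-1])
E
```

```text
32.0 [ 0.6228 -0.1428  0.1916] [-0.2 -0.3 -0.7] 0.0
side blob [290.2 174.4] 143.5 expected [289.8 174. ] xy [ 0.6216 -0.1408] to cup [ 0.0008 -0.0025]
wrist blob [317.1 194.4] 7347.5 expected [316.3 221.8] xy [ 0.6033 -0.1423] to cup [ 0.0191 -0.001 ]
```

View pics/green_b.png

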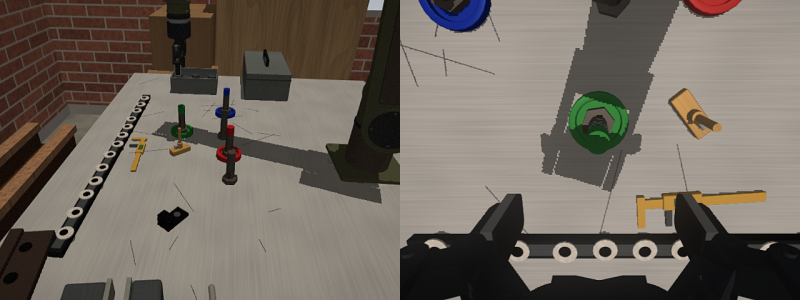

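View pics/top_end.png

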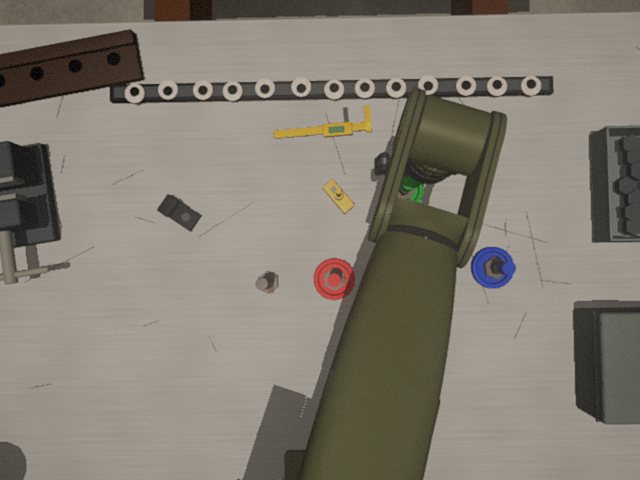

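All three bolts stand centred in their cups: red (334,279), blue (492,268) and green, seen in the wrist view at (598,122). The clip, gauge and plain bolt A are unmoved, the side view shows plain bolt B standing, and the gripper is clear.

```bash
python3 -c "from bench import *;print(hand_in())"
```

```text
the job is handed in; nothing more can be done
None
```

The red, blue and green bolts were placed in that order, each upright in the cup of its own colour, with the other four objects left standing where they were; the job was handed in at about 32 s, and no verdict came back.

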